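# Unclip and slide off a terminal cover

## Robot

A 6-joint arm with a two-finger parallel gripper is mounted at the origin on a cart in front of the work surface, level with it; the furniture and walls round the work are solid. World frame = base frame: x ahead of the robot, y to its left, z up, the work surface at z = 0. Lengths are in m, angles in degrees, forces in N, time in s.
With the tool pointing down it reaches from about 0.3 to 0.75 m from the base axis. Payload 8.5 kg.
Tool frame: the origin (TCP) lies at the very end of the fingers, on their centre line; the grasp point (between the pads) lies 19 mm behind it; z points along the fingers, y is the line along which they close (so a half turn about z gives the same grasp; the last joint's range is limited). The gripper opens to 85 mm and grips with 20 to 120 N. Pads are 22 mm wide; open, the fingers measure 114 mm over their backs; the gripper's body (76 mm by 85 mm) begins 54 mm behind the grasp point. The pads swing forward as they close: fully open they stand 13 mm farther back than shut.
Start: joints at [-89.055, 21.807, 74.336, -0, 83.858, -12.336], TCP at [0.126, -0.535, 0.231] pointing down, gripper open.
Joint ranges: [-178.18, 178.18], [-50.72, 133.34], [12.68, 142.11], [-81.47, 261.47], [9.98, 163.14], [-165.26, 165.26]. Speed limits (degrees/s): [136.94, 136.94, 180, 180, 180, 180].

## Interface

Orientations are given as a 3x3 rotation matrix whose columns are the frame's x, y, z axes.
In Python, from rig import observe, cams, ticket gives the robot as it stands.
- The arm moves only by the tool move_arm, never from a script. Its arguments are lists of equal length, an entry for each row: "jaw": the finger opening in cm, from 0 to 8.54; "dp": the shift along the tool's x, y, z in cm, a list of three; "turn": the turn, a rotation vector about the tool's x, y, z in rad, a list of three. In form: {"jaw": [jaw, ...], "dp": [[tx, ty, tz], ...], "turn": [[wx, wy, wz], ...]}. A call has 1 to 12 rows; each row shifts and turns the commanded pose from where the row before left it, along the tool's axes as they then stand; what a row does not reach is not made up. A row lasts 1/12 s, in which the tool goes at most 41.7 mm and 7.16 degrees, less where a joint would pass 70% of its speed; a pose out of reach is approached as far as the arm can. A call is refused whole if a number of a shift passes 4.17 or a number of a turn 0.125, either way. A call with a gripper value outside its range is refused whole. The fingers move at their own pace and stop on an object; "force" is the grip in N (left out, the last holds). Time passes only in rows, so rows that do not move let the fingers close. It gives the time, the measured TCP pose, the force, the opening and the grip force at its end, in the units of the state.
- observe(): the state, without advancing time (a new reading comes with each control period).
- cams.get_image(name): name is "scene" or "top"; returns (picture, depth): 400x640x3 uint8, red, green, blue; 400x640 float32, m along the optical axis (not along the pixel's ray), 0 where there is no reading.
- cams.calibration(name): a dict with "vertical_fov" (degrees; the focal length in pixels is half the picture's height over the tangent of half this angle, whatever the lens; pixels are square), "cx", "cy" (the principal point, pixels), "k1" (the pictures are not rectified: a ray, as slopes to the right and down, at radius r is drawn at 1 + k1 r^2 times it, then the intrinsics apply), "view" (4x4, takes a point from world to camera coordinates). Camera axes: x right, y up, looking along -z (the intrinsics and any distortion apply to the point x, -y, -z); pixel columns grow to the right and rows downward; lengths in m; the calibration is good to about 2 mm. A picture is of the moment at which its call begins. calibration takes no time and is no camera call.
- ticket.close_job(): hands the job in; it is judged then, once.
Trained networks look in the newest picture that a camera, given by its name, has taken for a name from the list of things; names that differ only in an ending like _2 or _b are one class to them, and where a whole thing is asked for, a point or a joint stands for the part that bears it (a point fixed in the world has none). Each returns a list of dicts, best first, with "p" (0 to 1); they miss things now and then, are a little off and sometimes report something else, mostly with a low value. They report only what shows in the picture. A call takes as long as a camera call. They do not tell look-alikes from the thing itself.
- cams.spot_in(camera, query): "box" ([centre column, centre row, width, height] as shares, 0 to 1, of the picture: columns of its width, rows of its height, round what is visible of it).
- cams.outline_of(camera, query): "mask" (400x640 bool, what is visible of it) and "box" ([centre column, centre row, width, height] as shares, 0 to 1, of the picture: columns of its width, rows of its height, round what is visible of it).
- cams.mark_of(camera, query): "location" ([column, row] as shares, 0 to 1, of the picture: columns of its width, rows of its height: a listed point, or the origin of a listed thing).
The state is a dict: "time_s": time; "q": joint angles; "qvel": joint speeds; "joint_efforts": joint torques, N m; "position": TCP position; "tool_rot": TCP orientation; "ft_force": force on the tool from outside, world axes, zero at the start; "wrist_torque": the same for the moment, N m; "grip_width": finger opening in m; "gripper_force": force on a finger pad.
Only numpy, scipy, OpenCV 4.12 (cv2) and the standard library are available. Lean on these libraries where they do the work, as an engineer would, in place of code of your own. Each camera call takes 0.05 s, during which the arm holds its last target. There are 200 camera calls.

## Task

Press the orange snap tab of the grey terminal box right down with the fingertips to release the blue cover, then push the cover off its seat, along its rails away from the tab, until it comes up against the end stop and the terminals are open. Only press and push: do not lift the cover, and leave the other things on the bench where they are.

Things in the scene. Friction and masses are not known exactly. Their poses are not given: they have to be found in the camera images.
- terminal_box: Grey metal terminal box, fixed to the bench, 306 x 108 mm, 60 mm high at most. Origin on the bench under the middle of the cover's seat; +x is the way the cover slides off, +y across, +z up. Along x: tab end -116 to -56 mm (flush, 45 mm high round the tab); seat over an open terminal cavity -56 to +55; lay-off shelf +55 to +175. Cable glands reach to y = -70 mm.
- seat_mid (a point): Middle of the seat, on the surface the cover slides on, 45 mm above the bench (box origin's x and y). The terminals below are 12 mm deeper, so fingertips kept 1 to 5 mm above this surface pass freely. Over the seat two lips, 105 mm long, hold the cover's flanges down: their tops are 55 mm above the bench, 76 mm apart. On the shelf only side rails, 51 mm high.
- stop_face (a point): Middle of the end stop's face at seat height: 175 mm in +x of the box origin, 45 mm above the bench. The stop is 60 mm high.
- snap_tab (a joint): Orange snap tab, travel in m: 0 up (locked), 0.010 right down; moves straight down against a spring (2.5 N at first, 6 N at the bottom), comes up when let go. Its nose stands inside the cover's end wall and blocks it until 0.008 down; after the cover has slid 16 mm it need not be held. Fingertips pressing it can slide on in +x and push the end wall; it may rise under them.
- tab_top (a point): Middle of the top of the orange tab's press pad (35 mm along the box's x, 34 mm across, finely ribbed), moves with the tab; at the start 56 mm above the bench and 78.5 mm in -x of the box origin; 46 mm above the bench when pressed down. The cover's end wall begins 22 mm in +x of this point.
- cover_center (a point): Centre of the blue cover, half-way up: a loose inverted plastic tray, about 160 g, 106 mm along the box's x, 84 mm wide over its low side flanges (70 mm above them), 22 mm high; axes as the box's. On its seat it lies at x = -3 mm of the box frame, against the end stop at x = +122 mm.
- yellow_screwdriver: Loose screwdriver with a yellow handle, 196 mm long, lies beside the box; bystander. Origin under its middle, length along its y.
- loose_bolt: Loose steel hexagon bolt, 71 mm long, lies beside the box; bystander. Origin under its middle.
- loose_nut: Loose steel hexagon nut, 27 mm, lies beside the box; bystander. Origin under its middle.
- tape_roll: Loose small white roll of tape, 54 mm across, 14 mm high; bystander. Origin under its middle.
- glue_bottle: Loose upright red bottle with a black cap, 118 mm high; bystander. Origin under its middle.
Mind the look-alikes: they are no part of the job. Of the things like the part that bears cover_center, leave any that is yellow; of the rest the larger one is meant.

How it is judged:
By the outcome, as a careful person would: the job done as asked, in the order asked, and still so for the second after the job is handed in, with the robot touching nothing.
It also fails if it takes over 32 s, if anything falls off the work surface, if the arm or the gripper's body presses on something with over 40 N, if the wrist force passes 120 N, or if a joint passes its speed limit or range.

## Working session

There is one attempt and no reset: what is moved stays moved. The work goes in short steps, Python scripts to look and compute and a tool call to move; the robot and the scene stay as the last step left them, time stands still between calls to the robot, and variables do not carry over. Pictures are saved under pics/ and viewed, at most 10 in all, crops included, and the job is handed in when it is done.

Besides the shell and the picture viewer there is one more tool, called by a JSON object that holds its "api" and its "payload", one argument or row to a line. move_arm: Moves the arm, as the interface text tells. Its arguments: {"type":"object","properties":{"jaw":{"type":"array","items":{"type":"number"}},"dp":{"type":"array","items":{"type":"array","items":{"type":"number"}}},"turn":{"type":"array","items":{"type":"array","items":{"type":"number"}}},"force":{"type":"number"}},"required":["jaw","dp","turn"]}

```bash
mkdir -p pics; cat > h.py <<'E'
import numpy as np, cv2
from rig import observe, cams, ticket
def K(n):
    c=cams.calibration(n); f=200/np.tan(np.radians(c["vertical_fov"])/2)
    return c,np.array([[f,0,c["cx"]],[0,f,c["cy"]],[0,0,1.]]),np.array([c["k1"],0,0,0,0.])
def slopes(n,px):
    c,k,d=K(n); return cv2.undistortPoints(np.asarray(px,float).reshape(-1,1,2),k,d).reshape(-1,2)
def unproj(n,px,depth=None,z=None):
    c,k,d=K(n); s=slopes(n,px); V=np.linalg.inv(np.array(c["view"]))
    r=np.c_[s[:,0],-s[:,1],-np.ones(len(s))]
    R=r@V[:3,:3].T; o=V[:3,3]
    t=np.asarray(depth) if depth is not None else (z-o[2])/R[:,2]
    return o+R*np.reshape(t,(-1,1))
def proj(n,P):
    c,k,d=K(n); p=np.c_[np.atleast_2d(P),np.ones(len(np.atleast_2d(P)))]@np.array(c["view"]).T
    q=p[:,:3]*[1,-1,-1]; return cv2.projectPoints(q,np.zeros(3),np.zeros(3),k,d)[0].reshape(-1,2)
E
python3 - <<'E'
from h import *
for n in("scene","top"):
    im,d=cams.get_image(n); cv2.imwrite(f"pics/{n}0.png",im[:,:,::-1]); np.save(f"{n}0.npy",d)
    print(n,cams.calibration(n))
    for q in("tab_top","cover_center","seat_mid","stop_face","terminal_box"):
        for r in cams.mark_of(n,q)[:3]:
            px=np.array(r["location"])*[640,400]; z=dict(tab_top=.056,cover_center=.056,terminal_box=0).get(q,.045)
            print(n,q,round(r["p"],2),px.round(1),unproj(n,px,z=z).round(4))
print(observe())
E
```

```text
scene {'vertical_fov': 45.88815999458876, 'cx': 318.11706900071766, 'cy': 202.87926602357305, 'k1': 0.01083744325915005, 'view': array([[-0.88190577, -0.47140491, -0.0044288 ,  0.41817363],
       [ 0.32943368, -0.62297116,  0.70949305, -0.34769028],
       [-0.33721752,  0.62424702,  0.70469852, -0.79719258],
       [ 0.        ,  0.        ,  0.        ,  1.        ]])}
scene tab_top 0.64 [368.1 202.4] [[ 0.476  -0.2444  0.056 ]]
scene cover_center 0.96 [337.8 195.5] [[ 0.5468 -0.2324  0.056 ]]
scene cover_center 0.72 [405.5 160.9] [[ 0.4534 -0.4221  0.056 ]]
scene cover_center 0.64 [354.5 279.3] [[ 0.4133 -0.0369  0.056 ]]
scene seat_mid 0.6 [338.3 198.1] [[ 0.5467 -0.2356  0.045 ]]
scene stop_face 0.82 [274.  177.5] [[ 0.7169 -0.2269  0.045 ]]
scene stop_face 0.23 [370.1 202.1] [[ 0.4762 -0.258   0.045 ]]
scene terminal_box 0.71 [338.  207.4] [[ 0.5526 -0.2484  0.    ]]
top {'vertical_fov': 56.22735951529595, 'cx': 319.88410041338926, 'cy': 200.4091280960057, 'k1': 0.011301510356898449, 'view': array([[-0.01829325, -0.99975317, -0.01260755, -0.14225857],
       [ 0.9949568 , -0.0
[... 582 characters left out ...]
4686e+01, -1.23351299e+01]), 'qvel': array([-0.06875798, -0.02216375, -0.03480164, -0.04195919, -0.0918037 ,
        0.07356117]), 'joint_efforts': array([-6.38234014e-04, -4.48157108e+01, -2.31401986e+01, -2.14218062e-04,
        6.12749918e-04, -1.30860843e-05]), 'position': array([ 0.12634712, -0.53527301,  0.2313103 ]), 'tool_rot': array([[ 9.73254637e-01,  2.29728994e-01, -2.39576286e-05],
       [ 2.29728994e-01, -9.73254637e-01,  3.49912295e-05],
       [-1.52783731e-05, -3.95591383e-05, -9.99999999e-01]]), 'ft_force': array([-0.82462571,  0.37501672, -0.06698702]), 'wrist_torque': array([-0.00557429,  0.02870791,  0.01474422]), 'gripper_force': 0.0, 'grip_width': 0.08579002395797437}
```

View pics/scene0.png

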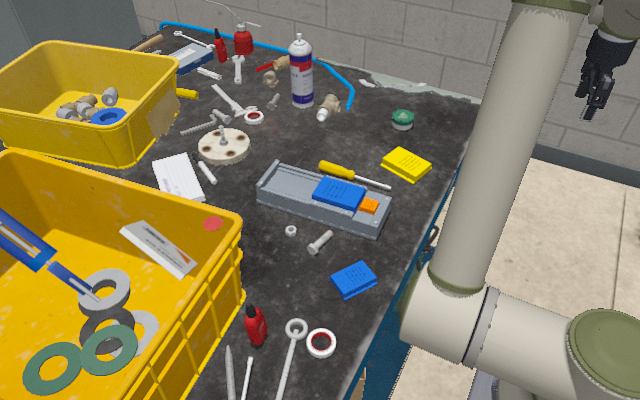

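View pics/top0.png

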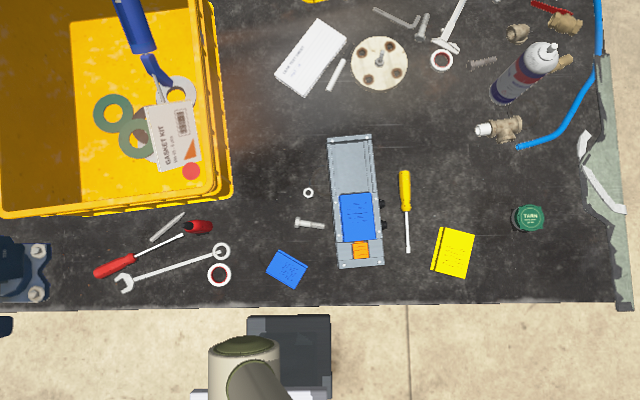

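The scene view shows the grey box with the blue cover at (340,193) and the orange tab at (369,205). In the top view the cover is at (357,216), the tab at (361,250) and the stop at (350,138). The loose blue cover at (287,269) and the yellow one at (453,252) are the look-alikes. Next I'll measure the box pose using colour and depth.

```bash
python3 - <<'E'
from h import *
boxes=dict(scene=(250,155,400,240),top=(320,130,392,275))
for n in("scene","top"):
    im=cv2.imread(f"pics/{n}0.png"); d=np.load(f"{n}0.npy"); hsv=cv2.cvtColor(im,cv2.COLOR_BGR2HSV)
    x0,y0,x1,y1=boxes[n]; roi=np.zeros(im.shape[:2],bool); roi[y0:y1,x0:x1]=1
    for nm,lo,hi,ztop in(("tab",8,20,.056),("cover",100,125,.067)):
        m=roi&(hsv[...,0]>=lo)&(hsv[...,0]<=hi)&(hsv[...,1]>150)&(hsv[...,2]>80)
        v,u=np.nonzero(m); P=unproj(n,np.c_[u,v],depth=d[v,u]); 
        zs=np.percentile(P[:,2],[5,25,50,75,95])
        t=P[abs(P[:,2]-np.percentile(P[:,2],70))<.004]
        r=cv2.minAreaRect(t[:,:2].astype(np.float32)*1000)
        print(n,nm,len(t),zs.round(4),"mean",t.mean(0).round(4),"rect",np.round(r[0],1),np.round(r[1],1),round(r[2],1))
    # grey box points at z>0.03
    v,u=np.nonzero(roi&(d>0)); P=unproj(n,np.c_[u,v],depth=d[v,u]); 
    s=P[(P[:,2]>.035)&(P[:,2]<.075)]; r=cv2.minAreaRect(s[:,:2].astype(np.float32)*1000); print(n,"box",np.round(r[0],1),np.round(r[1],1),round(r[2],2))
    for ang in np.arange(0,10,.0):pass
    b=roi&(abs(hsv[...,0].astype(int)-112)<=13)&(hsv[...,1]>150)
E
```

```text
scene tab 160 [0.0404 0.0515 0.0556 0.0572 0.0588] mean [ 0.4715 -0.2403  0.0565] rect [ 471.9 -240.6] [35.  31.5] 5.6
scene cover 954 [0.0553 0.0658 0.0674 0.0686 0.07  ] mean [ 0.5457 -0.2342  0.0678] rect [ 546.8 -235.5] [106.2  71.5] 5.0
scene box [ 586.  -234.9] [303.8 109.8] 4.45Traceback (most recent call last):
  File "<stdin>", line 16, in <module>
ZeroDivisionError: float division by zero
```

```bash
python3 - <<'E'
from h import *
n="top"
im=cv2.imread(f"pics/{n}0.png"); d=np.load(f"{n}0.npy"); hsv=cv2.cvtColor(im,cv2.COLOR_BGR2HSV)
x0,y0,x1,y1=(320,125,392,275); roi=np.zeros(im.shape[:2],bool); roi[y0:y1,x0:x1]=1
for nm,lo,hi in(("tab",8,20),("cover",100,125)):
    v,u=np.nonzero(roi&(hsv[...,0]>=lo)&(hsv[...,0]<=hi)&(hsv[...,1]>150)&(hsv[...,2]>80))
    P=unproj(n,np.c_[u,v],depth=d[v,u]); t=P[abs(P[:,2]-np.percentile(P[:,2],70))<.004]
    print(nm,np.percentile(P[:,2],[5,50,95]).round(4),t.mean(0).round(4),cv2.minAreaRect(t[:,:2].astype(np.float32)*1000))
v,u=np.nonzero(roi&(d>0)); P=unproj(n,np.c_[u,v],depth=d[v,u]); s=P[(P[:,2]>.035)&(P[:,2]<.075)]
print(cv2.minAreaRect(s[:,:2].astype(np.float32)*1000))
E
```

```text
tab [0.0317 0.0558 0.0587] [ 0.4716 -0.2385  0.0562] ((471.23931884765625, -241.24176025390625), (34.02342987060547, 33.67747116088867), 89.66265106201172)
cover [0.0633 0.0671 0.0698] [ 0.5465 -0.2362  0.0673] ((547.0504150390625, -236.203857421875), (105.63818359375, 69.95069885253906), 4.2705230712890625)
((585.9378662109375, -239.55072021484375), (303.23297119140625, 116.63748168945312), 4.239471435546875)
```

{"api": "move_arm", "payload": {
  "jaw": [0,0,0,0,0,0,0,0,0,0,0,0],
  "dp": [
    [0,0,0],
    [0,0,0],
    [1.82,-1.33,0],
    [1.82,-1.33,0],
    [1.82,-1.33,0],
    [1.82,-1.33,0],
    [1.82,-1.33,0],
    [1.82,-1.33,0],
    [1.82,-1.33,0],
    [1.82,-1.33,0],
    [1.82,-1.33,0],
    [1.82,-1.33,0]
  ],
  "turn": [
    [0,0,0.078],
    [0,0,0.077],
    [0,0,0],
    [0,0,0],
    [0,0,0],
    [0,0,0],
    [0,0,0],
    [0,0,0],
    [0,0,0],
    [0,0,0],
    [0,0,0],
    [0,0,0]
  ],
  "force": 40
}}

```text
time_s: 1.6
position: [0.2983, -0.3879, 0.2314]
tool_rot: [[0.997, 0.077, 0.0], [0.077, -0.997, -0.0], [0.0, 0.0, -1.0]]
ft_force: [0.1, -0.6, 0.1]
grip_width: -0.0002
gripper_force: 0.0
```

{"api": "move_arm", "payload": {
  "jaw": [0,0,0,0,0,0,0,0,0,0,0,0],
  "dp": [
    [1.82,-1.33,1.2],
    [1.82,-1.33,1.2],
    [1.82,-1.33,1.2],
    [1.82,-1.33,1.2],
    [1.82,-1.33,1.2],
    [1.82,-1.33,1.2],
    [1.82,-1.33,1.2],
    [1.82,-1.33,1.2],
    [1.82,-1.33,1.2],
    [1.82,-1.33,1.2],
    [0,0,0],
    [0,0,0]
  ],
  "turn": [
    [0,0,0],
    [0,0,0],
    [0,0,0],
    [0,0,0],
    [0,0,0],
    [0,0,0],
    [0,0,0],
    [0,0,0],
    [0,0,0],
    [0,0,0],
    [0,0,0],
    [0,0,0]
  ]
}}

```text
time_s: 2.6
position: [0.4691, -0.2414, 0.1109]
tool_rot: [[0.997, 0.079, -0.001], [0.079, -0.997, 0.001], [-0.001, -0.001, -1.0]]
ft_force: [-0.7, -0.1, 0.3]
grip_width: 0.0001
gripper_force: 0.0
```

```bash
python3 - <<'E'
from h import *
o=observe(); print(o["time_s"],o["position"],o["tool_rot"].round(4),o["grip_width"],o["ft_force"])
R=o["tool_rot"]; print("to tab-3mm, z.056 (cm):",(R.T@(np.array([.4685,-.241,.056])-o["position"])*100).round(2))
im,d=cams.get_image("scene"); cv2.imwrite("pics/s1.png",cv2.resize(im[100:280,230:450,::-1],None,fx=3,fy=3,interpolation=2))
E
```

```text
2.6 [ 0.4691399  -0.24143363  0.11085688] [[ 9.969e-01  7.870e-02 -9.000e-04]
 [ 7.870e-02 -9.969e-01  6.000e-04]
 [-9.000e-04 -7.000e-04 -1.000e+00]] 0.00010658504693702384 [-0.71739801 -0.06936806  0.33235074]
to tab-3mm, z.056 (cm): [-0.06 -0.04  5.49]
```

View pics/s1.png

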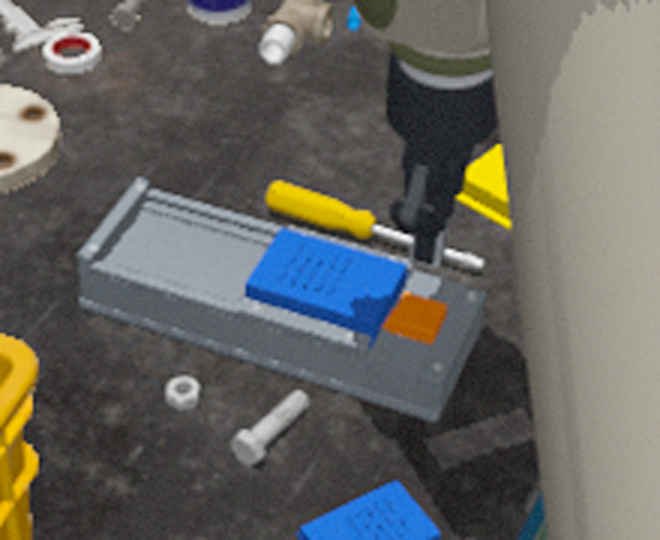

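The closed fingertips (crop 425,285) are above the orange tab (crop 415,317), in line with it. I'll press now.

{"api": "move_arm", "payload": {
  "jaw": [0,0,0,0,0,0,0,0,0,0,0,0],
  "dp": [
    [0,0,0.8],
    [0,0,0.8],
    [0,0,0.8],
    [0,0,0.8],
    [0,0,0.8],
    [0,0,0.8],
    [0,0,0.3],
    [0,0,0.3],
    [0,0,0.3],
    [0,0,0.3],
    [0,0,0],
    [0,0,0]
  ],
  "turn": [
    [0,0,0],
    [0,0,0],
    [0,0,0],
    [0,0,0],
    [0,0,0],
    [0,0,0],
    [0,0,0],
    [0,0,0],
    [0,0,0],
    [0,0,0],
    [0,0,0],
    [0,0,0]
  ]
}}

```text
time_s: 3.65
position: [0.4689, -0.2422, 0.0516]
tool_rot: [[0.997, 0.077, 0.0], [0.077, -0.997, -0.0], [0.0, 0.0, -1.0]]
ft_force: [-1.4, -0.9, 3.4]
grip_width: -0.0002
gripper_force: 1.9
```

{"api": "move_arm", "payload": {
  "jaw": [0,0,0,0,0,0],
  "dp": [
    [0,0,0.2],
    [0,0,0.2],
    [0,0,0.1],
    [0,0,0.05],
    [0,0,0],
    [0,0,0]
  ],
  "turn": [
    [0,0,0],
    [0,0,0],
    [0,0,0],
    [0,0,0],
    [0,0,0],
    [0,0,0]
  ]
}}

```text
time_s: 4.15
position: [0.4689, -0.2422, 0.046]
tool_rot: [[0.997, 0.077, 0.0], [0.077, -0.997, -0.0], [0.0, 0.0, -1.0]]
ft_force: [-2.6, 0.3, 5.2]
grip_width: -0.0003
gripper_force: 2.8
```

{"api": "move_arm", "payload": {
  "jaw": [0,0,0,0],
  "dp": [
    [0,0,0.05],
    [0,0,0.03],
    [0,0,0],
    [0,0,0]
  ],
  "turn": [
    [0,0,0],
    [0,0,0],
    [0,0,0],
    [0,0,0]
  ]
}}

```text
time_s: 4.48
position: [0.4689, -0.2422, 0.0457]
tool_rot: [[0.997, 0.077, 0.0], [0.077, -0.997, -0.001], [0.0, 0.001, -1.0]]
ft_force: [-4.7, 1.2, 12.2]
grip_width: 0.0001
gripper_force: 5.8
```

{"api": "move_arm", "payload": {
  "jaw": [0,0,0,0,0,0,0,0,0,0,0,0],
  "dp": [
    [0.2,0,-0.06],
    [0.2,0,0],
    [0.2,0,0],
    [0.2,0,0],
    [0.2,0,0],
    [0.2,0,0],
    [0.2,0,0],
    [0.2,0,0],
    [0.2,0,0],
    [0.2,0,0],
    [0.2,0,0],
    [0,0,0]
  ],
  "turn": [
    [0,0,0],
    [0,0,0],
    [0,0,0],
    [0,0,0],
    [0,0,0],
    [0,0,0],
    [0,0,0],
    [0,0,0],
    [0,0,0],
    [0,0,0],
    [0,0,0],
    [0,0,0]
  ]
}}

```text
time_s: 5.48
position: [0.4905, -0.2406, 0.0459]
tool_rot: [[0.997, 0.077, -0.001], [0.077, -0.997, -0.0], [-0.001, 0.0, -1.0]]
ft_force: [-5.3, -0.7, 8.0]
grip_width: -0.0002
gripper_force: 4.0
```

{"api": "move_arm", "payload": {
  "jaw": [0,0,0,0,0,0,0,0],
  "dp": [
    [0.25,0,0],
    [0.25,0,0],
    [0.25,0,0],
    [0.25,0,-0.03],
    [0.25,0,-0.03],
    [0.25,0,-0.03],
    [0.25,0,0],
    [0,0,0]
  ],
  "turn": [
    [0,0,0],
    [0,0,0],
    [0,0,0],
    [0,0,0],
    [0,0,0],
    [0,0,0],
    [0,0,0],
    [0,0,0]
  ]
}}

```text
time_s: 6.15
position: [0.5087, -0.2391, 0.0465]
tool_rot: [[0.997, 0.077, 0.0], [0.077, -0.997, -0.0], [0.0, 0.0, -1.0]]
ft_force: [-1.6, -1.0, 3.5]
grip_width: -0.0002
gripper_force: 2.0
```

```bash
python3 - <<'E'
from h import *
im,d=cams.get_image("scene"); cv2.imwrite("pics/s2.png",cv2.resize(im[120:270,240:420,::-1],None,fx=4,fy=4,interpolation=2))
hsv=cv2.cvtColor(im[:,:,::-1].copy(),cv2.COLOR_BGR2HSV)
v,u=np.nonzero((abs(hsv[...,0].astype(int)-112)<13)&(hsv[...,1]>150)&(hsv[...,2]>80)); k=(u>250)&(u<400)&(v>155)&(v<240); u,v=u[k],v[k]
P=unproj("scene",np.c_[u,v],depth=d[v,u]); t=P[abs(P[:,2]-.0675)<.004]
print(cv2.minAreaRect(t[:,:2].astype(np.float32)*1000)); o=observe(); print(o["time_s"],o["position"],o["ft_force"])
E
```

```text
((572.4765625, -233.64639282226562), (106.32803344726562, 71.38256072998047), 4.9333367347717285)
6.2 [ 0.50866241 -0.23907779  0.0465296 ] [-0.91917597  0.45742338  2.80209388]
```

View pics/s2.png

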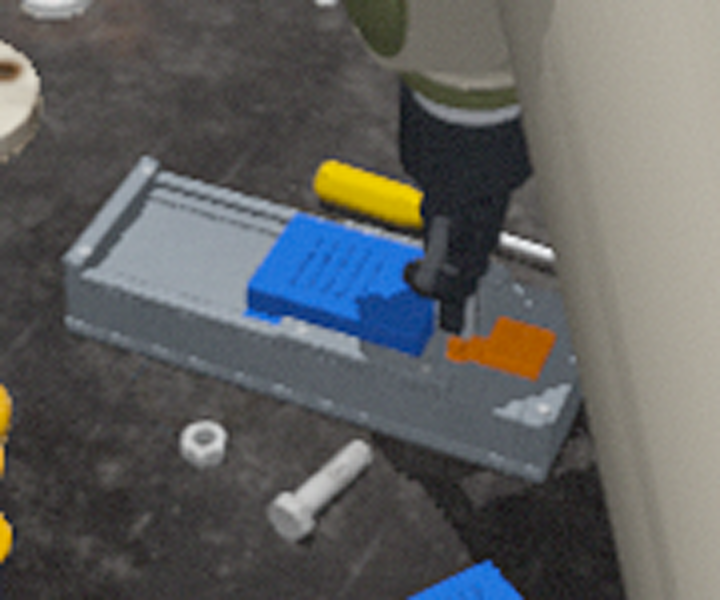

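The cover has slid about 26 mm and is free, with the fingers behind its end wall at crop (450,320). About 99 mm remains.

{"api": "move_arm", "payload": {
  "jaw": [0,0,0,0,0,0,0,0,0,0,0,0],
  "dp": [
    [0.3,0,-0.05],
    [0.6,0,-0.05],
    [0.7,0,0],
    [0.7,0,0],
    [0.7,0,0],
    [0.7,0,0],
    [0.7,0,0],
    [0.7,0,0],
    [0.7,0,0],
    [0.7,0,0],
    [0.5,0,0],
    [0.4,0,0]
  ],
  "turn": [
    [0,0,0],
    [0,0,0],
    [0,0,0],
    [0,0,0],
    [0,0,0],
    [0,0,0],
    [0,0,0],
    [0,0,0],
    [0,0,0],
    [0,0,0],
    [0,0,0],
    [0,0,0]
  ]
}}

```text
time_s: 7.2
position: [0.5827, -0.2333, 0.0474]
tool_rot: [[0.997, 0.077, -0.0], [0.077, -0.997, 0.0], [-0.0, -0.0, -1.0]]
ft_force: [-1.1, -0.5, -0.8]
grip_width: -0.0004
gripper_force: 0.4
```

{"api": "move_arm", "payload": {
  "jaw": [0,0,0,0,0,0,0,0,0,0,0,0],
  "dp": [
    [0.2,0,0],
    [0.2,0,0],
    [0.2,0,0],
    [0.2,0,0],
    [0.2,0,0],
    [0.2,0,0],
    [0.2,0,0],
    [0.2,0,0],
    [0.15,0,0],
    [0.15,0,0],
    [0,0,0],
    [0,0,0]
  ],
  "turn": [
    [0,0,0],
    [0,0,0],
    [0,0,0],
    [0,0,0],
    [0,0,0],
    [0,0,0],
    [0,0,0],
    [0,0,0],
    [0,0,0],
    [0,0,0],
    [0,0,0],
    [0,0,0]
  ]
}}

```text
time_s: 8.2
position: [0.6012, -0.232, 0.0476]
tool_rot: [[0.997, 0.077, 0.0], [0.077, -0.997, -0.0], [0.0, 0.0, -1.0]]
ft_force: [-0.1, -0.1, 0.0]
grip_width: 0.0001
gripper_force: 0.0
```

```bash
python3 - <<'E'
from h import *
im,d=cams.get_image("scene"); cv2.imwrite("pics/s3.png",cv2.resize(im[120:270,240:420,::-1],None,fx=4,fy=4,interpolation=2))
hsv=cv2.cvtColor(im[:,:,::-1].copy(),cv2.COLOR_BGR2HSV)
v,u=np.nonzero((abs(hsv[...,0].astype(int)-112)<13)&(hsv[...,1]>150)&(hsv[...,2]>80)); k=(u>250)&(u<400)&(v>150)&(v<240); u,v=u[k],v[k]
P=unproj("scene",np.c_[u,v],depth=d[v,u]); t=P[abs(P[:,2]-.0675)<.004]
print(cv2.minAreaRect(t[:,:2].astype(np.float32)*1000)); o=observe(); print(o["time_s"],o["position"],o["ft_force"])
E
```

```text
((665.196533203125, -227.23605346679688), (107.14295196533203, 72.64434814453125), 5.006066799163818)
8.25 [ 0.60109678 -0.23201336  0.04760208] [-0.22731402 -0.02047626 -0.36679396]
```

View pics/s3.png

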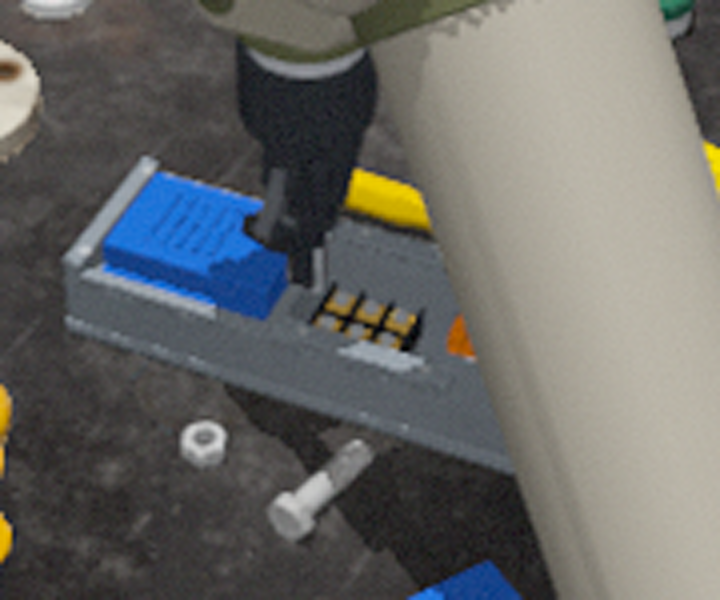

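The terminals are showing at crop (370,320). The cover is about 6 mm short of the stop, whose face is at crop (150,190).

{"api": "move_arm", "payload": {
  "jaw": [0,0,0,0,0,0,0,0],
  "dp": [
    [0.1,0,0],
    [0.1,0,0],
    [0.1,0,0],
    [0.1,0,0],
    [0.1,0,0],
    [0.1,0,0],
    [0,0,0],
    [0,0,0]
  ],
  "turn": [
    [0,0,0],
    [0,0,0],
    [0,0,0],
    [0,0,0],
    [0,0,0],
    [0,0,0],
    [0,0,0],
    [0,0,0]
  ]
}}

```text
time_s: 8.92
position: [0.6072, -0.2315, 0.0475]
tool_rot: [[0.997, 0.077, 0.0], [0.077, -0.997, -0.0], [0.0, 0.0, -1.0]]
ft_force: [0.4, -0.4, -1.0]
grip_width: 0.0002
gripper_force: 0.0
```

{"api": "move_arm", "payload": {
  "jaw": [0,0,0,0],
  "dp": [
    [0.1,0,0],
    [0.1,0,0],
    [0,0,0],
    [0,0,0]
  ],
  "turn": [
    [0,0,0],
    [0,0,0],
    [0,0,0],
    [0,0,0]
  ]
}}

```text
time_s: 9.25
position: [0.6077, -0.2313, 0.0475]
tool_rot: [[0.997, 0.077, -0.003], [0.077, -0.997, 0.001], [-0.003, -0.001, -1.0]]
ft_force: [-7.3, -0.3, 4.0]
grip_width: -0.0
gripper_force: 3.7
```

{"api": "move_arm", "payload": {
  "jaw": [0,0,0],
  "dp": [
    [0.1,0,0],
    [0,0,0],
    [0,0,0]
  ],
  "turn": [
    [0,0,0],
    [0,0,0],
    [0,0,0]
  ]
}}

```text
time_s: 9.5
position: [0.6078, -0.2313, 0.0475]
tool_rot: [[0.997, 0.077, -0.006], [0.077, -0.997, 0.001], [-0.005, -0.001, -1.0]]
ft_force: [-11.7, -0.8, 5.5]
grip_width: 0.0001
gripper_force: 6.2
```

It is against the stop: the force rises with no further motion. I'll back off and lift clear.

{"api": "move_arm", "payload": {
  "jaw": [0,0,0,0,0,0,0,0,0,0,0,0],
  "dp": [
    [-0.3,0,0],
    [-0.5,0,0],
    [-0.7,0,0],
    [-0.5,0,-0.5],
    [0,0,-1],
    [0,0,-1.5],
    [0,0,-1.5],
    [0,0,-2],
    [0,0,-2],
    [0,0,-2],
    [0,0,-1],
    [0,0,0]
  ],
  "turn": [
    [0,0,0],
    [0,0,0],
    [0,0,0],
    [0,0,0],
    [0,0,0],
    [0,0,0],
    [0,0,0],
    [0,0,0],
    [0,0,0],
    [0,0,0],
    [0,0,0],
    [0,0,0]
  ]
}}

```text
time_s: 10.5
position: [0.5909, -0.2333, 0.1657]
tool_rot: [[0.997, 0.077, 0.005], [0.077, -0.997, -0.003], [0.005, 0.003, -1.0]]
ft_force: [0.1, 0.8, 0.1]
grip_width: 0.0001
gripper_force: 0.0
```

```bash
python3 - <<'E'
from h import *
im,d=cams.get_image("scene"); cv2.imwrite("pics/s4.png",cv2.resize(im[120:300,220:440,::-1],None,fx=3,fy=3,interpolation=2))
hsv=cv2.cvtColor(im[:,:,::-1].copy(),cv2.COLOR_BGR2HSV)
v,u=np.nonzero((abs(hsv[...,0].astype(int)-112)<13)&(hsv[...,1]>150)&(hsv[...,2]>80)); k=(u>250)&(u<400)&(v>150)&(v<240); u,v=u[k],v[k]
P=unproj("scene",np.c_[u,v],depth=d[v,u]); t=P[abs(P[:,2]-.0675)<.004]
print(cv2.minAreaRect(t[:,:2].astype(np.float32)*1000)); o=observe(); print(o["time_s"],o["position"],o["ft_force"])
E
```

```text
((671.0509643554688, -226.99920654296875), (107.02230834960938, 72.3326644897461), 5.7407708168029785)
10.55 [ 0.59030076 -0.23291628  0.1636091 ] [ 0.39438496  0.29707875 -0.54467689]
```

View pics/s4.png

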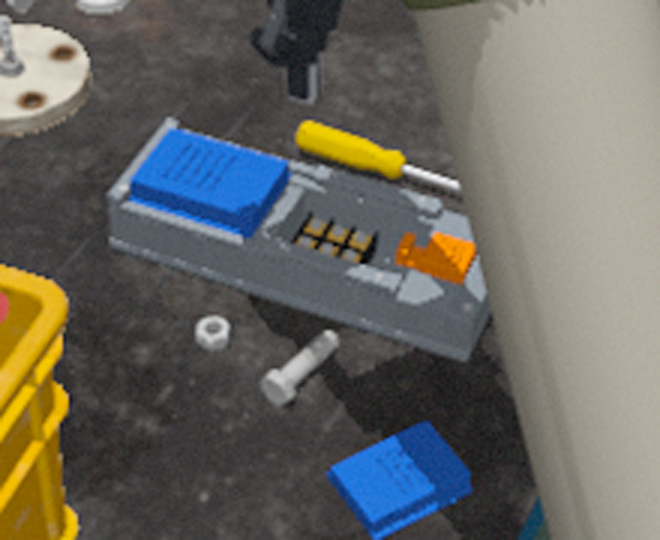

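The cover lies flat against the stop at crop (210,180). The terminals are open at (335,240), the tab is back up at (435,255), and the bystanders haven't moved.

```bash
python3 -c "
from rig import ticket
print(ticket.close_job())"
```

```text
the job is handed in; nothing more can be done
None
```

The job is done and handed in: the tab was pressed fully down, the blue cover was pushed about 125 mm along its rails until it met the end stop, the terminals are open, and the arm is clear, all in about 10.6 s of the 32 s allowed.

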